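# Put the slotted weight back on its carrier and lock the keeper

## Task

Put the loose slotted brass weight away: slide it sideways onto the carrier's stem so that it rests flat on the weight already there, with the stem at the middle and its slot pointing the opposite way from that weight's slot. Then swing the keeper arm round until its knob stands right over the stem, and let go; leave the weight below seated and the other things on the table where they are.

Things in the scene. Friction and masses are not known exactly. Their poses are not given: they have to be found in the camera images.
- loose_weight: Loose brass slotted balance weight, a disc 54 mm across, 14 mm thick, 0.15 to 0.3 kg. A 12 mm wide slot runs from the rim to 6 mm past the centre; its mouth flares to 22 mm over the last 9 mm. Two flats on the rim, 20 mm long, at y = +-25 mm: grip there. Origin: centre of underside; z up; x points out of the slot's mouth. Lies flat on the table.
- stacked_weight: Brass slotted balance weight, a disc 54 mm across, 14 mm thick, 0.15 to 0.3 kg. A 12 mm wide slot runs from the rim to 6 mm past the centre; its mouth flares to 22 mm over the last 9 mm. Two flats on the rim, 20 mm long, at y = +-25 mm: grip there. Origin: centre of underside; z up; x points out of the slot's mouth. Sits on the carrier's seat, stem in its slot, not fastened.
- carrier: Weight carrier, fixed. Origin: foot of the stem's axis, at table height; x from stem to keeper post, z up. Foot plate 134x64x10 mm, x = -42 to +92. Seat 32 mm wide, top at z = 20 mm; the stacked weight fills z = 20 to 34. Stem 8 mm diameter; head 22 mm wide at z = 60 to 68 mm (passes no slot). Keeper post at x = 70 mm, 14 mm thick, 74 mm high.
- carrier_seat (a point): The middle of the carrier's seat, on the stem's axis, 20 mm above the table.
- keeper (a joint): Keeper arm: level aluminium bar at z = 74 to 80 mm turning about the post's vertical axis. Friction (1 N at the knob) holds it wherever left; no stop or catch at 0. 0 rad: points from post to stem, knob exactly over the stem. Positive: turned clockwise seen from above, to the carrier's +y side. Limits -0.6 and 2.3; starts at 1.5 to 2.0.
- keeper_knob (a point): Middle of the keeper's knob: an upright steel pin, 14 mm diameter, standing on the arm's end from z = 80 to 110 mm; this point is at z = 95 mm, 70 mm from the pivot.
- keeper_pivot (a point): On the keeper's pivot axis, at the top of the arm (80 mm above the table); a 12 mm wide nut stands 4 mm above it.
- loose_slot (a point): Mouth of the loose weight's slot: on its rim, 27 mm from its centre along its x, at half thickness.
- stacked_slot (a point): Mouth of the stacked weight's slot: on its rim, 27 mm from its centre along its x, at half thickness.
- brass_weight: Small brass balance weight with a neck and grip knob, 35 mm wide, 39 mm high, a bystander. Origin: centre of its underside.
- tape_roll: Roll of paper tape lying flat, 69 mm wide, 19 mm high, a bystander. Origin: centre of its underside.
- wood_clamp: Little wooden hand clamp, 41x71x51 mm, a bystander. Origin: centre of its underside.
- bead_dish: Round steel dish with beads, 68 mm wide, 17 mm high, a bystander. Origin: centre of its underside.
There are look-alikes about, which are no part of the job. Leave any green look-alike of the loose_weight alone. What is shaped like the carrier but pink is not meant.

How it is judged:
On the way:
1. the loose weight rests on the stacked one round the stem, slots opposite, released, while the keeper is still swung aside (horizontal distance between each of loose_weight, stacked_weight and carrier_seat below 0.006 m and z of loose_weight in the frame of carrier between 0.031 and 0.037 m and angle between each of loose_weight, stacked_weight's own z axis and vertical below 0.08 rad and z of stacked_weight in the frame of carrier between 0.017 and 0.023 m and x of loose_slot in the frame of stacked_weight below 0 m and y of loose_slot in the frame of stacked_weight between -0.016 and 0.016 m and linear speed of loose_weight below 0.02 m/s and contact force between the fingers and loose_weight below 0.05 N and value of joint keeper above 0.8 rad), for 0.2 s.
At the end, for the whole second after the job is handed in: Both weights flat (0.08 rad), within 6 mm of the stem axis, the stacked one on the seat, the loose one on it (height within 3 mm), slot mouths opposite (under 16 mm off that line, about 36 degrees); keeper knob within 10 mm of the stem axis; all released and at rest (horizontal distance between each of loose_weight, stacked_weight and carrier_seat below 0.006 m and z of loose_weight in the frame of carrier between 0.031 and 0.037 m and angle between each of loose_weight, stacked_weight's own z axis and vertical below 0.08 rad and z of stacked_weight in the frame of carrier between 0.017 and 0.023 m and x of loose_slot in the frame of stacked_weight below 0 m and y of loose_slot in the frame of stacked_weight between -0.016 and 0.016 m and linear speed of each of loose_weight, stacked_weight below 0.02 m/s and contact force between the fingers and loose_weight below 0.05 N and horizontal distance between keeper_knob and carrier_seat below 0.01 m and velocity of joint keeper between -0.05 and 0.05 rad/s); the robot touches nothing.
It fails at once if a bystander (brass weight, tape roll, wooden clamp, bead dish) is moved more than 30 mm (distance of any of brass_weight, tape_roll, wood_clamp, bead_dish from where it was at the start of the episode above 0.03 m).
It also fails if it takes over 58 s, if anything falls off the work surface, if the arm or the gripper's body presses on something with over 40 N, if the wrist force passes 120 N, or if a joint passes its speed limit or range.

## Robot

A 7-joint arm with a two-finger parallel gripper is mounted at the origin on the work surface; the furniture and walls round the work are solid. World frame = base frame: x ahead of the robot, y to its left, z up, the work surface at z = 0. Lengths are in m, angles in rad, forces in N, time in s.
With the tool pointing down it reaches from about 0.425 to 0.95 m from the base axis. Payload 4.7 kg.
Tool frame: the origin (TCP) lies midway between the tips of the shut fingers; the grasp point (between the pads) lies 19 mm behind it (hold_point_z is the distance from the TCP to the grasp point, in m); z points along the fingers, y is the line along which they close (so a half turn about z gives the same grasp; the last joint's range is limited). The gripper opens to 85 mm and grips with 20 to 120 N. Pads are 22 mm wide; open, the fingers measure 114 mm over their backs; the gripper's body (76 mm by 85 mm) begins 54 mm behind the grasp point. The pads swing forward as they close: fully open they stand 13 mm farther back than shut.
Start: joints at [-1.188, 0.469, -0.049, 1.532, 0.024, 1.141, -0.082], TCP at [0.27, 0.619, 0.231] pointing down, gripper open.
Joint ranges: [-2.59, 2.59], [-0.33, 1.99], [-1.39, 1.29], [0.1, 2.45], [-1.04, 4.18], [0.21, 1.99], [-2.66, 2.66]. Speed limits (rad/s): [2.57, 2.57, 3.14, 3.14, 3.14, 3.14, 3.14].

## Interface

Orientations are given as a unit quaternion [w, x, y, z].
In Python, from workcell import move_to, move_linear, move_joints, set_gripper, sleep, ik, get_image, PlanningError, finish_job, get_clock, get_q, get_qvel, get_joint_torque, get_ee_pos, get_orientation, get_contact_force, get_ft_torque, get_gripper_width, get_finger_force, hold_point_z gives the robot as it stands. Calls block until the motion is done:
- move_to(position, orientation): joint-space move of the TCP to a pose.
- move_linear(position, rot=None, rate=0.15): straight line of the TCP; rot=None keeps the orientation; rate is the mean speed in m/s.
- move_joints(angles): joint-space move.
- set_gripper(opening, newtons=None): finger opening in m; newtons is the grip in N (None keeps the last); returns when the fingers have stopped.
- sleep(seconds).
- ik(position, orientation): joint angles nearest the present ones, or None.
- get_image(name): name is "scene" or "top" or "wrist"; returns a dict with "img" (420x560x3 uint8, red, green, blue), "camera_matrix" (3x3 intrinsics, pixels), "origin" and "orientation" of the camera in the world; the wrist camera has in their place "tool_from_camera" (4x4, takes a point from camera to tool coordinates, whose origin is the TCP and whose axes are the flange's). Camera axes: x right, y up, looking along -z (the intrinsics and any distortion apply to the point x, -y, -z); pixel columns grow to the right and rows downward; lengths in m; the calibration is good to about 2 mm. A picture is of the moment at which its call begins: read the wrist's pose just before it. There is no depth.
A pose or a line that the arm cannot do raises PlanningError and nothing moves.
- finish_job(): hands the job in; it is judged then, once.
Readings, each from a call of its own:
- get_clock(): time.
- get_q(): joint angles.
- get_qvel(): joint speeds.
- get_joint_torque(): joint torques, N m.
- get_ee_pos(): TCP position.
- get_orientation(): TCP orientation.
- get_contact_force(): force on the tool from outside, world axes, zero at the start.
- get_ft_torque(): the same for the moment, N m.
- get_gripper_width(): finger opening in m.
- get_finger_force(): force on a finger pad.
Only numpy, scipy, OpenCV 4.12 (cv2) and the standard library are available. Lean on these libraries where they do the work, as an engineer would, in place of code of your own. Each camera call takes 0.05 s, during which the arm holds its last target. There are 200 camera calls.

## Working session

There is one attempt and no reset: what is moved stays moved. The work goes in short steps, each a Python script; the robot and the scene stay as the last script left them, time stands still between calls to the robot, and variables do not carry over. Pictures are saved under pics/ and viewed, at most 11 in all, crops included, and the job is handed in when it is done.

```bash
mkdir -p pics; ls; python3 - <<'E'
from workcell import *
import cv2,numpy as np
for n in ["scene","top"]:
    d=get_image(n); cv2.imwrite(f"pics/{n}0.png",d["img"][:,:,::-1])
    print(n,np.round(d["camera_matrix"],1).tolist(),np.round(d["origin"],4),np.round(d["orientation"],4),d.keys())
print(get_clock(),hold_point_z() if callable(hold_point_z) else hold_point_z, get_orientation())
E
```

```text
pics
scene [[483.0, 0.0, 275.5], [0.0, 483.0, 208.4], [0.0, 0.0, 1.0]] [-0.0422 -0.855   0.4949] [ 0.7945  0.5269 -0.1576 -0.2573] dict_keys(['img', 'camera_matrix', 'origin', 'orientation'])
top [[459.5, 0.0, 278.6], [0.0, 459.5, 210.0], [0.0, 0.0, 1.0]] [ 0.3484 -0.0612  1.2117] [ 0.7102  0.0651 -0.0508 -0.6991] dict_keys(['img', 'camera_matrix', 'origin', 'orientation'])
0.1 0.0187 [-1.50553064e-04  2.04425873e-01  9.78881659e-01 -8.58180141e-04]
```

View pics/scene0.png

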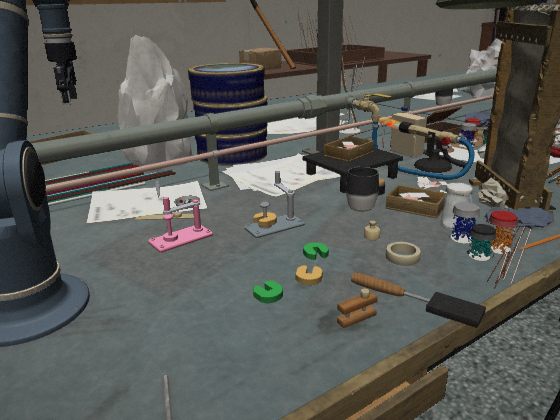

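View pics/top0.png

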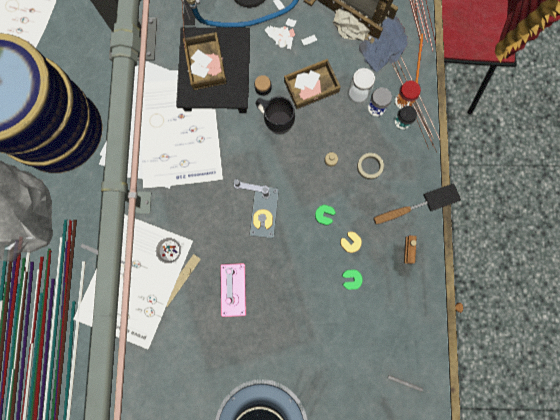

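The top view shows the brass loose weight at (351,242). The candidates that could be mistaken for it are green at (325,214), green at (352,280), and the brass disc on the carrier at (262,218), which is the stacked weight. The grey carrier is at (263,212) with its keeper pivot at (267,189) and knob at (237,184). The pink carrier at (232,290) is the decoy. I choose the brass disc at (351,242), which is lying free on the table.

```bash
cat > h.py <<'E'
from workcell import *
import cv2,numpy as np
from scipy.spatial.transform import Rotation as R
def rot(q): return R.from_quat([q[1],q[2],q[3],q[0]])
def cam(n):
    if n=="wrist":
        p=np.array(get_ee_pos()); Q=rot(get_orientation()).as_matrix(); d=get_image(n); T=np.array(d["tool_from_camera"])
        return d["img"],np.array(d["camera_matrix"]),p+Q@T[:3,3],Q@T[:3,:3]
    d=get_image(n); return d["img"],np.array(d["camera_matrix"]),np.array(d["origin"]),rot(d["orientation"]).as_matrix()
def ray(c,uv):
    _,K,o,Rm=c; uv=np.atleast_2d(np.asarray(uv,float))
    v=np.c_[(uv[:,0]-K[0,2])/K[0,0],-(uv[:,1]-K[1,2])/K[1,1],-np.ones(len(uv))]@Rm.T
    return o,v
def plane(c,uv,z):
    o,v=ray(c,uv); return o+v*((z-o[2])/v[:,2])[:,None]
def proj(c,P):
    _,K,o,Rm=c; q=(np.atleast_2d(P)-o)@Rm
    return np.c_[K[0,2]+K[0,0]*q[:,0]/-q[:,2],K[1,2]-K[1,1]*q[:,1]/-q[:,2]]
def brass(img):
    h=cv2.cvtColor(img,cv2.COLOR_RGB2HSV); return cv2.inRange(h,(14,90,120),(32,255,255))
def down(a): # tool down with tool y axis at world angle a (mod pi)
    y=np.array([np.cos(a),np.sin(a),0]); z=np.array([0,0,-1.]); x=np.cross(y,z)
    q=R.from_matrix(np.c_[x,y,z]).as_quat(); return np.array([q[3],q[0],q[1],q[2]])
E
python3 - <<'E'
from h import *
c=cam("top"); m=brass(c[0]); 
cs=[k for k in cv2.findContours(m,0,cv2.CHAIN_APPROX_NONE)[0] if cv2.contourArea(k)>60]
for k in cs:
    (u,v),r=cv2.minEnclosingCircle(k); M=cv2.moments(k); g=(M['m10']/M['m00'],M['m01']/M['m00'])
    if 200<u<420 and 150<v<320: 
        P=plane(c,[(u,v),g],.014); print((u,v,r),P.round(4).tolist(), np.degrees(np.arctan2(*(P[0]-P[1])[[1,0]])), "z34",plane(c,[(u,v)],.034).round(4))
for n,uv,z in [("corner",(256,186),.01),("corner",(278,189),.01),("corner",(250,234),.01),("corner",(273,237),.01),("knob",(237,184),.1),("pivot",(267,190),.084),("clamp",(410,249),.025),("pipe",(122,190),.15)]: print(n,plane(c,[uv],z).round(3))
# enlarged crop
cv2.imwrite("pics/crop.png",cv2.resize(c[0][160:310,215:415,::-1],None,fx=4,fy=4,interpolation=cv2.INTER_CUBIC))
s=cam("scene"); 
for n,uv in [("pipe",(215,125)),("pink",(215,160))]: print(n,[plane(s,[uv],z).round(3).tolist() for z in (0.05,.15,.25)])
E
```

```text
(411.5, 249.0, 13.463011741638184) [[0.4491, -0.3816, 0.014], [0.4442, -0.3809, 0.014]] -7.345453734007288 z34 [[ 0.4475 -0.3762  0.034 ]]
(350.8333435058594, 241.8333282470703, 10.330737113952637) [[0.4653, -0.2249, 0.014], [0.4634, -0.2265, 0.014]] 39.446828187735306 z34 [[ 0.4634 -0.2222  0.034 ]]
(262.5, 219.27777099609375, 10.311600685119629) [[0.5213, 0.0067, 0.014], [0.5224, 0.0061, 0.014]] 153.4216114249079 z34 [[0.5184 0.0055 0.034 ]]
(393.0, 215.5, 18.581003189086914) [[0.5363, -0.3359, 0.014], [0.5386, -0.3327, 0.014]] -125.66577357838084 z34 [[ 0.5332 -0.3313  0.034 ]]
corner [[0.612 0.026 0.01 ]]
corner [[ 0.604 -0.033  0.01 ]]
corner [[0.482 0.039 0.01 ]]
corner [[ 0.475 -0.022  0.01 ]]
knob [[0.596 0.067 0.1  ]]
pivot [[ 0.585 -0.007  0.084]]
clamp [[ 0.448 -0.375  0.025]]
pipe [[0.567 0.334 0.15 ]]
pipe [[[0.836, 0.824, 0.05]], [[0.638, 0.447, 0.15]], [[0.441, 0.069, 0.25]]]
pink [[[0.615, 0.418, 0.05]], [[0.467, 0.132, 0.15]], [[0.32, -0.154, 0.25]]]
```

View pics/crop.png

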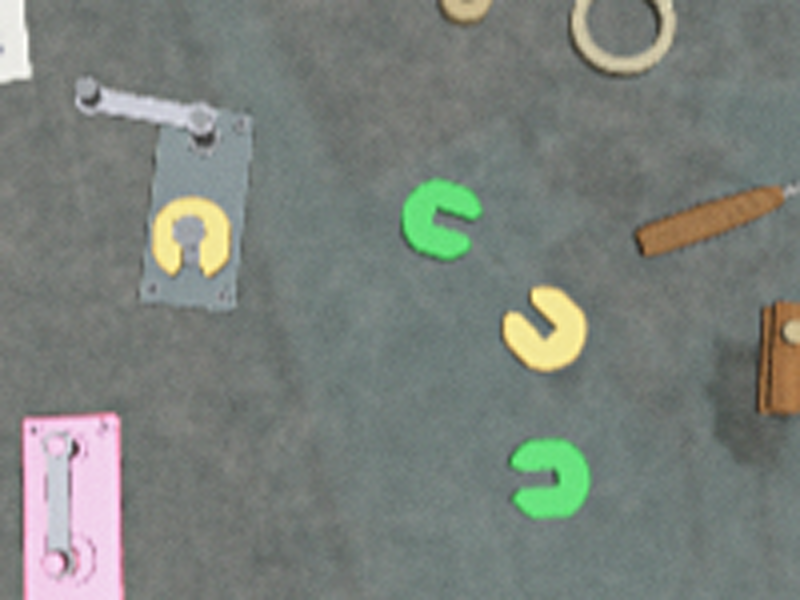

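The crop confirms it. The loose brass weight is at crop (545,330) with its slot opening to the upper left. The stacked weight's slot opens down, away from the post. The keeper points left from the post. I'll clear the pipe, then look from close up.

```bash
python3 - <<'E'
from h import *
p=get_ee_pos(); move_linear([p[0],p[1],.38],rate=.3)
print(get_q())
for a in (84,264,135,-45): print(a,ik([.5,0,.3],down(np.radians(a))),ik([.465,-.225,.2],down(np.radians(a))))
move_to([.50,0.0,.34],down(np.radians(84)))
c=cam("wrist"); print(get_clock(),c[1].round(1).tolist(),c[2].round(3),(-c[3][:,2]).round(3), get_q())
cv2.imwrite("pics/w1.png",c[0][:,:,::-1])
np.savez("w1.npz",img=c[0],K=c[1],o=c[2],R=c[3])
for n,P in [("stem",[.515,0,.068]),("loose",[.465,-.225,.014]),("knob",[.596,.067,.11])]: print(n,proj(c,P).round(0))
E
```

```text
[-1.19363646  0.39117036 -0.04159074  1.3165825   0.01595884  1.4338181
 -0.0752843 ]
84 [-0.52258771  0.11855995  0.48816412  1.86912414 -0.06032979  1.16830579
  1.45239678] [-0.45821394  0.38142084  1.06146223  1.98263033 -0.39574855  1.00291015
  2.25800837]
264 [-0.69542098  0.12590118  0.68544441  1.87667222 -0.08648784  1.16859972
 -1.65545721] [-0.35836455  0.32781851  0.90809105  1.97894255 -0.31075005  0.97930737
 -0.97529923]
135 [-0.45697868  0.11745043  0.41437543  1.86604205 -0.05129633  1.16843471
  2.33115156] [ 1.15185389  0.40647825 -0.98694823  1.90205053  0.39212462  1.04161397
  2.35499711]
-45 [-0.63524416  0.12249608  0.61615255  1.87414744 -0.07681978  1.16837363
 -0.77789611] [-0.35666764  0.3271229   0.90564485  1.97887608 -0.30954071  0.97902724
 -0.08649192]
3.2417 [[353.9, 0.0, 276.1], [0.0, 353.9, 209.2], [0.0, 0.0, 1.0]] [0.424 0.01  0.483] [ 0.294 -0.03  -0.955] [-0.54137051  0.08907541  0.49774409  1.80731753 -0.04462786  1.25635868
  1.43642158]
stem [[275. 180.]]
loose [[102. 151.]]
knob [[341. 251.]]
```

View pics/w1.png

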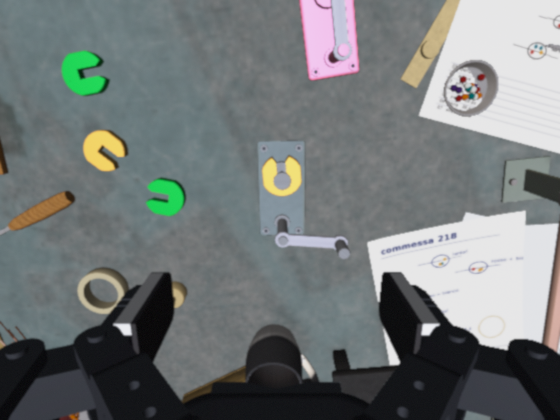

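The wrist picture shows the loose brass weight at (103,150), the stacked weight and stem head at (282,178), the nut at (282,240) and the knob at (344,248). I'll measure these, then move over the loose weight for a close look.

```bash
cat >> h.py <<'E'
def discs(c,z,near,rad=.05):
    """brass disc near a point: rectify its plane at 4 px/mm, return centre by hull circle fit, slot angle by centroid offset"""
    s=4000; n=int(2*rad*s)
    g=np.array([[near[0]-rad,near[1]-rad,z],[near[0]+rad,near[1]-rad,z],[near[0]+rad,near[1]+rad,z],[near[0]-rad,near[1]+rad,z]])
    H=cv2.getPerspectiveTransform(proj(c,g).astype(np.float32),np.float32([[0,0],[n,0],[n,n],[0,n]]))
    w=cv2.warpPerspective(c[0],H,(n,n),flags=cv2.INTER_CUBIC); m=brass(w)
    m=cv2.morphologyEx(m,cv2.MORPH_OPEN,np.ones((7,7)))
    k=max(cv2.findContours(m,cv2.RETR_EXTERNAL,cv2.CHAIN_APPROX_NONE)[0],key=cv2.contourArea)
    (u,v),r=cv2.minEnclosingCircle(k); 
    return np.array(near[:2])-rad+np.array([u,v])/s, r/s, k[:,0]/s+np.array(near[:2])-rad, w, m
E
python3 - <<'E'
from h import *
d=np.load("w1.npz"); c=(d["img"],d["K"],d["o"],d["R"])
ctr,r,k,w,m=discs(c,.014,(.465,-.225)); print("loose",ctr,r, k.mean(0))
ctr2,r2,k2,w2,m2=discs(c,.034,(.515,.003)); print("stack",ctr2,r2)
cv2.imwrite("pics/rect.png",np.hstack([w,w2])[:,:,::-1])
for n,uv,z in [("head",(282,181),.068),("nut",(282,240),.084),("knobtop",(344,254),.11),("c1",(258,142),.01),("c2",(305,142),.01),("c3",(261,235),.01),("c4",(304,235),.01)]: print(n,plane(c,[uv],z)[0].round(4))
s=down(np.radians(-45)); move_to([.425,-.185,.25],s)
c=cam("wrist"); print(get_clock(),get_q())
ctr,r,k,w,m=discs(c,.014,ctr); print("loose",ctr,r)
w3=w.copy(); n=len(w); cv2.imwrite("pics/rect2.png",np.hstack([w,cv2.cvtColor(m,8)])[:,:,::-1])
np.savez("w2.npz",img=c[0],K=c[1],o=c[2],R=c[3])
# slot: ring of samples at r=20mm round the centre: gap
for rr in (.012,.015,.018):
    a=np.radians(np.arange(0,360,1)); uv=((np.c_[np.cos(a),np.sin(a)]*rr+.05)*4000).astype(int)
    gap=np.array([m[v,u]==0 for u,v in uv]); z=np.exp(1j*a[gap]).mean(); print(rr,gap.sum(),np.degrees(np.angle(z)))
E
```

```text
loose [ 0.46424446 -0.22239037] 0.027638601303100585 [ 0.46459942 -0.22217168]
stack [0.51740544 0.00775   ] 0.02727298927307129
head [0.5174 0.008  0.068 ]
nut [0.5865 0.0009 0.084 ]
knobtop [0.6005 0.0706 0.11  ]
c1 [ 0.4748 -0.0187  0.01  ]
c2 [0.4812 0.043  0.01  ]
c3 [ 0.6059 -0.03    0.01  ]
c4 [0.6122 0.0312 0.01  ]
4.8667 [-0.40067712  0.10557255  0.79017609  2.02254418 -0.08673116  1.04583747
 -0.35362362]
loose [ 0.46478901 -0.22250793] 0.027452198028564453
0.012 54 42.49999999999999
0.015 42 42.49999999999999
0.018 35 43.0
```

View pics/rect2.png

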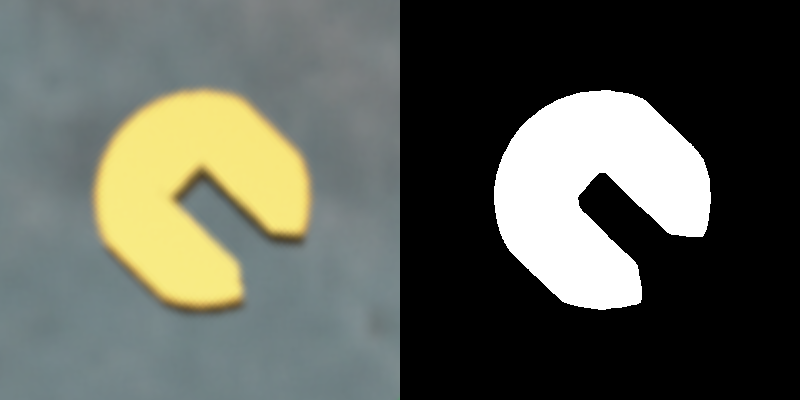

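View pics/rect.png

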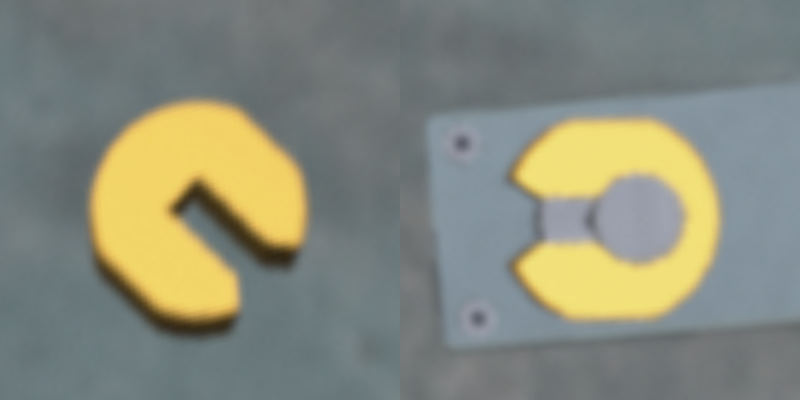

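The rectified views agree. The loose centre is (0.4647,-0.2225), radius 27.4 mm (27 expected), slot at 43°. The stem is at about (0.5177,0.008) with carrier x at −5°, and head, plate and nut agree. The stacked slot points to −x. I'll grasp now.

```bash
python3 - <<'E'
from h import *
a=np.radians(43-90); set_gripper(.066,40)
move_to([.4647,-.2225,.06],down(a)); print(get_contact_force())
move_linear([.4647,-.2225,-.001],rate=.08)
print(get_ee_pos(),get_contact_force(),get_clock())
set_gripper(.045,40); print(get_gripper_width(),get_finger_force(),get_contact_force())
move_linear([.4647,-.2225,.12],rate=.15)
print(get_gripper_width(),get_contact_force(),get_clock())
c=cam("wrist"); cv2.imwrite("pics/w3.png",c[0][:,:,::-1]); np.savez("w3.npz",img=c[0],K=c[1],o=c[2],R=c[3])
E
```

```text
[ 0.83214891 -0.11336985  0.17882445]
[ 0.46483795 -0.22284156 -0.00084907] [0.33440254 0.24846382 0.44874716] 6.9167
0.04879063364273372 42.140669238287956 [ 0.42725158 -0.70494775  5.50507793]
0.048846821256334445 [ 1.43499288e-03 -7.60653993e-01 -2.51453556e+00] 8.1667
```

View pics/w3.png

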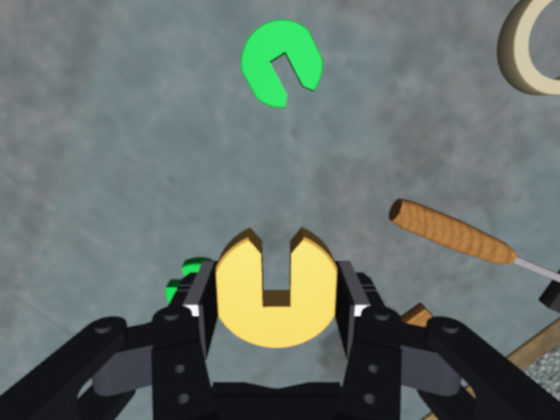

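The weight is held squarely, centred at (277,292) with the slot pointing up in the image. I'll measure its pose in the hand, then approach the stem.

```bash
python3 - <<'E'
from h import *
d=np.load("w3.npz"); c=(d["img"],d["K"],d["o"],d["R"])
p=np.array(get_ee_pos()); z=p[2]+.015
ctr,r,k,w,m=discs(c,z,p[:2],.035)
n=len(m)
# circle fit to the round back part only (opposite to the slot)
s=np.radians(43); e=np.array([np.cos(s),np.sin(s)]); f=np.array([-e[1],e[0]])
b=k[(k-p[:2])@e<-.014]; A=np.c_[2*b,np.ones(len(b))]; x=np.linalg.lstsq(A,(b**2).sum(1),rcond=None)[0]; rad=np.sqrt(x[2]+x[0]**2+x[1]**2)
print("enclosing",ctr-p[:2],r,"fit",x[:2]-p[:2],rad)
for cc in (ctr,x[:2]): print("along slot, across:",(cc-p[:2])@e,(cc-p[:2])@f)
for rr in (.012,.015,.017):
    a=np.radians(np.arange(0,360)); uv=((ctr+np.c_[np.cos(a),np.sin(a)]*rr-p[:2]+.035)*4000).astype(int)
    gap=np.array([m[v,u]==0 for u,v in uv]); print(rr,gap.sum(),np.degrees(np.angle(np.exp(1j*a[gap]).mean())))
# go to the pre-insertion pose and look
ca=np.radians(-5.0); ex=np.array([np.cos(ca),np.sin(ca)]); st=np.array([.5177,.008]); q=down(ca-np.pi/2)
off=0.0
t=st-.062*ex
move_to([*t,.12],q); c=cam("wrist"); print(get_clock(),get_q()); np.savez("w4.npz",img=c[0],K=c[1],o=c[2],R=c[3]); cv2.imwrite("pics/w4.png",c[0][:,:,::-1])
E
```

```text
enclosing [-0.00054439  0.00177015] 0.026927728652954102 fit [-0.00094306  0.00155729] 0.02636014216727241
along slot, across: 0.0008090986389436244 0.001665882182682037
along slot, across: 0.00037236001415755465 0.0017820941244718323
0.012 56 43.50000000000001
0.015 44 43.50000000000001
0.017 38 43.5
9.3667 [-0.96135235  0.42365543  1.06655754  2.18975659 -0.52044202  0.80780037
 -1.21711105]
```

View pics/w4.png

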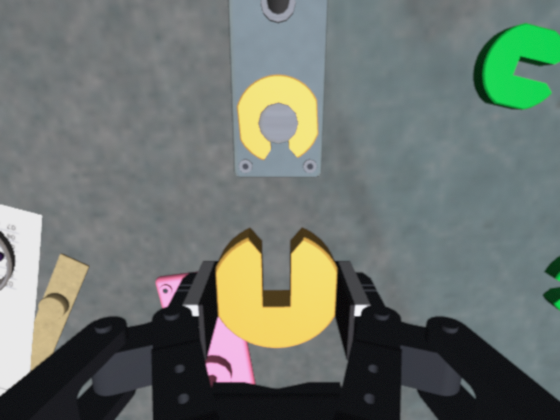

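The view from the pre-insertion pose shows the stem head at (278,122), the slot centred at column 277, and the stacked slot facing the approach. I'll measure the head and stacked disc in this flipped yaw. Averaging that with the first view cancels the camera bias.

```bash
python3 - <<'E'
from h import *
d=np.load("w4.npz"); c=(d["img"],d["K"],d["o"],d["R"])
ca=np.radians(-5.0); ex=np.array([np.cos(ca),np.sin(ca)]); ey=np.array([-ex[1],ex[0]])
p=np.array(get_ee_pos()); print(p)
def rep(n,P): P=np.array(P)[:2]; print(n,P.round(4),"rel tcp along/across",((P-p[:2])@ex).round(4),((P-p[:2])@ey).round(4))
ctr,r,k,w,m=discs(c,.034,(.518,.008),.04); rep("stack",ctr); print(r)
ctr,r,k,w,m=discs(c,p[2]+.015,p[:2],.035); rep("held",ctr)
# head: hole blob in the stacked mask (grey disc)
for nm,f in (("w4","w4.npz"),("w1","w1.npz")):
    d=np.load(f); c=(d["img"],d["K"],d["o"],d["R"])
    u0=proj(c,[.5177,.008,.068])[0]; x,y=u0.astype(int); g=c[0][y-22:y+22,x-22:x+22]
    m=(brass(g)==0).astype(np.uint8)*255; m=cv2.morphologyEx(m,cv2.MORPH_OPEN,cv2.getStructuringElement(2,(13,13) if nm=="w4" else (9,9)))
    dt=cv2.distanceTransform(cv2.copyMakeBorder((brass(g)==0).astype(np.uint8),0,0,0,0,0),2,5)
    dt[:10]=0;dt[-10:]=0;dt[:,:10]=0;dt[:,-10:]=0
    v,u=np.unravel_index(dt.argmax(),dt.shape); near=np.argwhere(dt>dt.max()-.3).mean(0); print(nm,dt.max())
    rep("head "+nm,plane(c,[(x-22+near[1],y-22+near[0])],.068)[0])
E
```

```text
[0.45614374 0.01232697 0.12003822]
stack [0.5182 0.0076] rel tcp along/across 0.0622 0.0007
0.026845991134643556
held [0.4555 0.014 ] rel tcp along/across -0.0008 0.0016
w4 19.575197
head w4 [0.5184 0.0075] rel tcp along/across 0.0624 0.0006
w1 8.5907
head w1 [0.5169 0.0076] rel tcp along/across 0.061 0.0006
```

```bash
python3 - <<'E'
from h import *
ca=np.radians(-5.0); ex=np.array([np.cos(ca),np.sin(ca)]); ey=np.array([-ex[1],ex[0]])
st=np.array([.45614,.01233])+.0617*ex-.0004*ey
F0=np.array(get_contact_force())
def go(back,z,rate=.06):
    move_linear([*(st-back*ex),z],rate=rate); F=np.array(get_contact_force())-F0
    print(back,z,"F along/across/z",(F[:2]@ex).round(2),(F[:2]@ey).round(2),F[2].round(2)); return F
go(.062,.037,.12); go(.036,.037)
for b in (.028,.022,.016,.010,.005,0):
    F=go(b,.037,.05)
    if np.hypot(*F[:2])>8: print("stop"); break
print(get_clock(),get_ee_pos(),get_gripper_width())
c=cam("wrist"); np.savez("w5.npz",img=c[0],K=c[1],o=c[2],R=c[3]); s=cam("scene")[0]
cv2.imwrite("pics/w5.png",np.hstack([cv2.resize(c[0][100:400,130:430],(400,400)),cv2.resize(s[160:260,230:330],(400,400),interpolation=2)])[:,:,::-1])
E
```

```text
0.062 0.037 F along/across/z 0.37 0.06 0.2
0.036 0.037 F along/across/z -0.4 0.45 0.85
0.028 0.037 F along/across/z -0.02 0.28 0.55
0.022 0.037 F along/across/z -1.5 0.63 0.36
0.016 0.037 F along/across/z -0.57 0.56 0.62
0.01 0.037 F along/across/z -0.2 0.44 1.02
0.005 0.037 F along/across/z -0.61 -0.09 0.29
0 0.037 F along/across/z -0.69 -0.32 0.99
12.4 [0.51797323 0.00652976 0.03703768] 0.049024087595261806
```

View pics/w5.png

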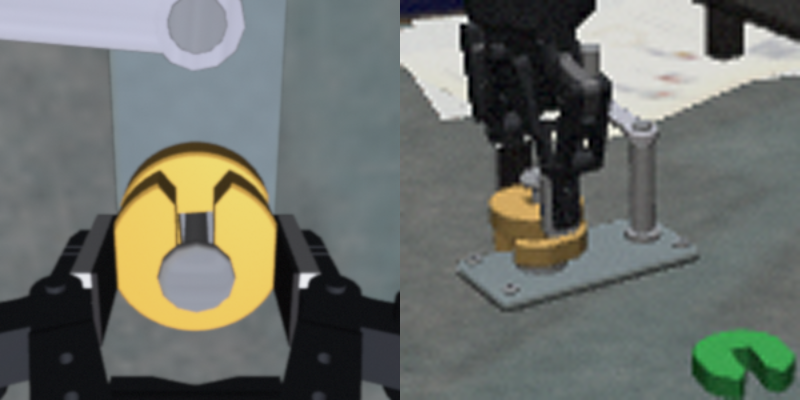

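The wrist half shows the stem inside the slot. The scene half suggests the lower disc may sit toward the post relative to the upper one, so I'll check numerically before lowering.

```bash
python3 - <<'E'
from h import *
ca=np.radians(-5.0); ex=np.array([np.cos(ca),np.sin(ca)]); ey=np.array([-ex[1],ex[0]])
st=np.array(get_ee_pos())[:2]
d=np.load("w5.npz"); c=(d["img"],d["K"],d["o"],d["R"])
def rel(P): P=np.atleast_2d(P)[:,:2]-st; return np.c_[P@ex,P@ey].round(4).tolist()
full=lambda u,v:(130+u*.75,100+v*.75)
print("lower rim far top edge",rel(plane(c,[full(195,150)],.034)),rel(plane(c,[full(195,142)],.034)),rel(plane(c,[full(195,142)],.020)))
print("head",rel(plane(c,[full(196,278)],.068)),"nut",rel(plane(c,[full(197,24)],.084)))
print("upper rear rim",rel(plane(c,[full(195,330)],.052)),"flats",rel(plane(c,[full(116,250),full(275,250)],.052)))
print("slot-seen mouth tips",rel(plane(c,[full(160,174),full(232,174)],.052)))
s=cam("scene"); S=lambda u,v:(230+u/4,160+v/4)
print("scene upper L,R?",rel(plane(s,[S(490,213)],.045)))
print("lower extremes",rel(plane(s,[S(514,240),S(588,222)],.034)),"expected px (crop) lower rim at z34:")
for r,z in ((.027,.034),(.027,.052)):
    a=np.radians(np.arange(0,360,5)); P=np.c_[st+.027*(np.cos(a)[:,None]*ex+np.sin(a)[:,None]*ey),np.full(72,z)]; u=(proj(s,P)-[230,160])*4+[400,0]; print(z,u.min(0).round(),u.max(0).round())
b=proj(s,[*st,.064])[0]; print("head px crop",(b-[230,160])*4+[400,0]); print("plate corners", ((proj(s,[[*(st+x*ex+y*ey),.01] for x,y in((-.042,-.032),(.092,-.032),(-.042,.032))])-[230,160])*4+[400,0]).round())
E
```

```text
lower rim far top edge [[0.0283, 0.0013]] [[0.031, 0.0013]] [[0.0268, 0.0013]]
head [[0.0026, 0.001]] nut [[0.0705, 0.0009]]
upper rear rim [[-0.027, 0.0013]] flats [[0.0021, 0.0254], [0.0021, -0.0231]]
slot-seen mouth tips [[0.0268, 0.0114], [0.0268, -0.0094]]
scene upper L,R? [[0.1684, -0.117]]
lower extremes [[0.1721, -0.1348], [0.2236, -0.1383]] expected px (crop) lower rim at z34:
0.034 [487. 207.] [580. 245.]
0.052 [486. 179.] [579. 216.]
head px crop [532.18077422 177.85644573]
plate corners [[497. 300.]
 [696. 246.]
 [447. 259.]]
```

The numbers clear it: the lower disc is seated, since its far rim is at 28 mm and the nut at 70.5 mm. Lateral error is under 0.5 mm and the stem is about 1 mm further along. I'll advance 1 mm, lower to contact and release.

```bash
python3 - <<'E'
from h import *
ca=np.radians(-5.0); ex=np.array([np.cos(ca),np.sin(ca)])
p=np.array(get_ee_pos()); t=p[:2]+.001*ex
F0=np.array(get_contact_force())
for z in (.0345,.0338,.0332,.0326,.032,.0314,.0308):
    move_linear([*t,z],rate=.02); F=np.array(get_contact_force())-F0; print(z,F.round(2))
    if F[2]>3: break
set_gripper(.062); sleep(.2)
print(get_gripper_width(),get_finger_force(),get_contact_force(),get_clock())
z=get_ee_pos()[2]; 
# check while still beside it: then straight up? the stem head (22 mm) fits between the open fingers
move_linear([*t,.16],rate=.12); print(get_clock())
move_linear([*(t-.05*ex),.19],rate=.2)
c=cam("wrist"); np.savez("w6.npz",img=c[0],K=c[1],o=c[2],R=c[3]); s=cam("scene")[0]; tp=cam("top"); np.savez("t6.npz",img=tp[0],K=tp[1],o=tp[2],R=tp[3])
cv2.imwrite("pics/w6.png",np.hstack([cv2.resize(c[0][0:300,100:460],(400,333)),cv2.resize(s[160:260,230:350],(400,333),interpolation=2)])[:,:,::-1])
print(get_clock())
E
```

```text
0.0345 [-0.44  1.11  1.32]
0.0338 [-0.7   1.36  2.24]
0.0332 [-1.56  0.81 10.  ]
0.061973763426151955 0.0 [0.32150905 0.17257084 0.49247151] 13.8167
15.025
15.6167
```

View pics/w6.png

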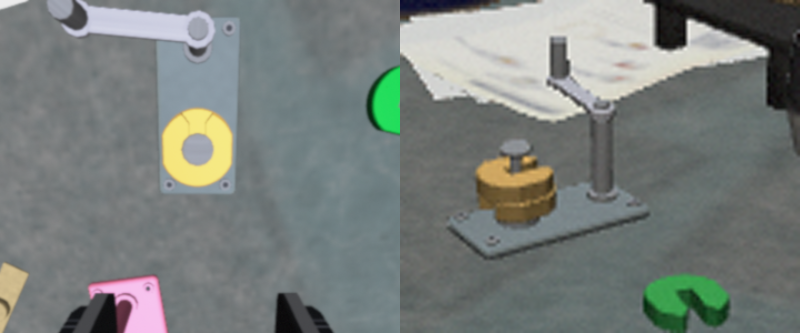

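The upper weight is on the stack with its slot facing the post. Next I'll measure its centring and the keeper.

```bash
python3 - <<'E'
from h import *
ca=np.radians(-5.0); ex=np.array([np.cos(ca),np.sin(ca)]); ey=np.array([-ex[1],ex[0]])
d=np.load("w6.npz"); c=(d["img"],d["K"],d["o"],d["R"])
ctr,r,k,w,m=discs(c,.048,(.518,.008),.04)
W=lambda u,v:(100+u*.9,v*.9)
rel=lambda P:(((P[:2]-ctr)@ex).round(4),((P[:2]-ctr)@ey).round(4))
print("upper",ctr.round(4),r)
g=c[0][100:170,240:315]; m=(brass(g)==0).astype(np.uint8); dt=cv2.distanceTransform(m,2,5); u0=proj(c,[*ctr,.068])[0]-[240,100]
yy,xx=np.mgrid[:g.shape[0],:g.shape[1]]; dt[np.hypot(xx-u0[0],yy-u0[1])>8]=0
n=np.argwhere(dt>dt.max()-.5).mean(0); h=plane(c,[(240+n[1],100+n[0])],.068)[0]; print("head",h.round(4),rel(h),dt.max())
print("slot mouth",rel(plane(c,[W(198,113)],.048)[0]))
nut=plane(c,[W(199,27)],.084)[0]; kb=plane(c,[W(66,10)],.11)[0]; print("nut",nut.round(4),rel(nut),"knob",kb.round(4),rel(kb),np.hypot(*(kb-nut)[:2]))
v=nut[:2]*0+(kb-nut)[:2]; print("keeper angle",np.pi-np.arctan2(v@ey,v@ex))
E
```

```text
upper [0.5175 0.0078] 0.027353851318359376
head [0.5184 0.0075 0.068 ] (np.float64(0.0009), np.float64(-0.0002)) 13.984499
slot mouth (np.float64(0.0239), np.float64(-0.0007))
nut [0.5882 0.0006 0.084 ] (np.float64(0.071), np.float64(-0.001)) knob [0.597  0.0674 0.11  ] (np.float64(0.074), np.float64(0.0663)) 0.06738093402188508
keeper angle 1.615041288694172
```

Centring is within 1 mm, so milestone 1 should be met. Next I'll grip the knob and swing it along the arc with the tool yaw following.

```bash
python3 - <<'E'
from h import *
ca=np.radians(-5.2); ex=np.array([np.cos(ca),np.sin(ca)]); ey=np.array([-ex[1],ex[0]])
st=np.array([.5181,.0077]); pv=st+.07*ex
knob=lambda th:pv+.07*(-np.cos(th)*ex+np.sin(th)*ey)
q=lambda th:down(ca+np.pi/2-th)
th=1.615
set_gripper(.045,20)
move_to([*knob(th),.17],q(th)); print(get_q(),get_clock())
qs=ik([*st,.086],q(0)); print("end ik",qs)
move_linear([*knob(th),.086],rate=.12); print(get_contact_force())
set_gripper(.008,20); print(get_gripper_width(),get_finger_force(),get_clock(),get_contact_force())
if .011<get_gripper_width()<.017:
    for x in np.linspace(th,0,9)[1:]:
        move_linear([*knob(x),.086],rot=q(x),rate=.05); F=np.array(get_contact_force())
        print(x.round(2),F.round(1),round(get_gripper_width(),4))
        if np.linalg.norm(F)>30: print("stop"); break
print(get_clock(),get_ee_pos())
E
```

```text
[-0.62171507  0.45252839  0.58628785  1.80805054 -0.29717931  0.97029664
 -0.04817756] 17.1
end ik [-0.2437706   0.40096985  0.18376311  2.04974729 -0.11094109  0.69997823
  1.49074376]
[-0.86132621  0.35104258 -0.29580031]
0.012867443644304245 20.734401047229767 18.325 [-0.06837262  0.52285107  2.49565236]
1.41 [-0.6  0.7  6.5] 0.0131
1.21 [-0.9  0.7  7.3] 0.0131
1.01 [-0.   0.4  9.2] 0.0131
0.81 [-1.5  0.2  8.3] 0.0131
0.61 [-2.2  0.2  8.8] 0.0129
0.4 [-3.3 -0.3  9.2] 0.0135
0.2 [-1.7  0.4  8.8] 0.0132
0.0 [-3.3  0.2  9.6] 0.0129
21.7917 [0.51799945 0.00745476 0.08671805]
```

```bash
python3 - <<'E'
from h import *
set_gripper(.045); p=get_ee_pos(); move_linear([p[0],p[1],.20],rate=.12)
ca=np.radians(-5.2); ex=np.array([np.cos(ca),np.sin(ca)])
move_linear([*(np.array(p[:2])-.06*ex),.27],rate=.2)
c=cam("wrist"); s=cam("scene"); print(get_clock(),get_contact_force())
u=proj(c,[.518,.0077,.11])[0].astype(int); print(u); y0,x0=max(u[1]-100,0),max(u[0]-100,0)
w=c[0][y0:y0+200,x0:x0+200]; print(x0,y0); np.savez("w7.npz",img=c[0],K=c[1],o=c[2],R=c[3],x0=x0,y0=y0)
cv2.imwrite("pics/w7.png",np.hstack([cv2.resize(w,(400,400)),cv2.resize(s[0][160:260,230:330],(400,400),interpolation=2)])[:,:,::-1])
E
```

```text
24.0083 [ 0.61131394 -0.5240018  -0.94376323]
[274 253]
174 153
```

View pics/w7.png

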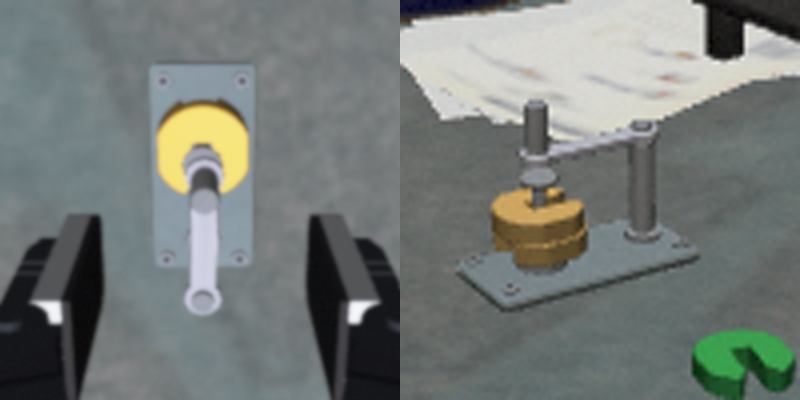

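The picture shows the knob (204,200) and nut (202,300) both on the plate's centreline at column 203. In the scene half the knob stands right above the stem head, with both weights flat. Handing in.

```bash
python3 -c "
from workcell import *
print(finish_job(),get_clock())"
```

```text
the job is handed in; nothing more can be done
the job is handed in; nothing more can be done
```

I handed the job in after about 24 s of robot time: the loose weight rests on the stacked one round the stem with slots opposite, and the keeper knob stands over the stem; the final images confirm this, but the judge returned no verdict.

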